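# Cover the detector and draw the check-source rod

### The job

Get the detector in the nest ready for its source check: lay the grey window frame flat on the detector inside the nest, then the solid grey cover plate flat on the frame, setting each down without dropping it. Only then grip the knob of the source rod in the dark shield block and draw it straight up about 30 mm, so that the whole dark band on its shaft just comes into view but the rod stays well in its bore, without forcing it sideways, and finish while holding it there, still gripped. Leave the other things on the bench where they are.

Things in the scene. Friction and masses are not known exactly. Their poses are not given: they have to be found in the camera images.
- nest: fixed aluminium nest, origin under its centre. Base 120 (x) by 90 (y) by 10 mm. Pocket 74 (x) by 48 (y) mm inside, centred; walls rise to 58 mm above the bench, flaring outward up to 66 mm. Both ends (+-x) are closed by walls 60 mm wide; each long side (+-y) has only a tab 10 mm long at each corner, leaving its middle 54 mm open for the fingers
- nest_floor (a point): centre of the nest's pocket floor, 10 mm above the bench, axes as the nest's
- detector: detector body already lying in the nest, loose: steel box with a green board on top, 70 (x) by 44 (y) by 30 mm, a brass connector 14 mm across standing 6 mm above the board 4 mm to +x of the centre. Origin under its centre; it rests on the pocket floor, so its board is 40 mm above the bench.
- spacer: grey metal window frame lying on the bench, 70 (x) by 44 (y) by 10 mm, with a 46 by 24 mm window, 0.22 kg. Origin under its centre, z up. Grip across y (44 mm). On the detector its underside is 30 mm above the pocket floor, with the connector in the window. Frame and cover may lie in each other's place
- cover: solid grey metal cover plate with four small dark screw heads, lying on the bench, 70 (x) by 44 (y) by 8 mm, 0.25 kg. Origin under its centre, z up, long side along x. Grip it across the 44 mm (y). Laid on the frame its underside is 40 mm above the pocket floor (50 mm above the bench).
- shield: dark steel shield block fixed to the bench, 70 by 70 by 60 mm high, origin under its centre. A vertical blind bore, 17.5 mm across and 50 mm deep, opens at the centre of its top; the bore's floor is 10 mm above the bench.
- bore_mouth (a point): centre of the bore's mouth, on the top face of the shield block, 60 mm above the bench
- rod: steel source rod standing on the bore's floor, 0.15 kg. Origin at the centre of its foot, z up. Shaft 16 mm across from 0 to 64 mm, dark band from 20 to 26 mm (hidden in the bore at first); then a round knob 22 mm across from 64 to 94 mm, to be gripped; it starts 74 to 104 mm above the bench. Nothing but the hand holds the rod up: let go, it slides back down
- tape_blue: roll of blue tape lying flat, 90 mm across, 45 mm high; leave it alone
- tape_white: small roll of white tape lying flat, 60 mm across, 25 mm high; leave it alone
- driver: screwdriver lying on the bench; leave it alone
- nut: brass nut lying flat, 28 mm across, 12 mm high; leave it alone
- unit_a: finished detector unit on its side, green board face away from the robot: 62 long (x), 44 wide, 70 mm high, plus a brass connector 6 mm proud of the board; leave it alone
- unit_b: second finished detector unit, like unit_a; leave it alone
- strip: bent steel strip standing on edge, 25 mm high, about 210 mm long; leave it alone
Mind the look-alikes: they are no part of the job. What is shaped like the cover but red is not meant.

How it is judged:
By the outcome, as a careful person would: the job done as asked, in the order asked, and still so for the second after the job is handed in, while the arm keeps its last pose, push and grip.
It also fails if it takes over 72 s, if anything falls off the work surface, if the arm or the gripper's body presses on something with over 40 N, if the wrist force passes 120 N, or if a joint passes its speed limit or range.

### The arm

A 7-joint arm with a two-finger parallel gripper is mounted at the origin on the work surface. World frame = base frame: x ahead of the robot, y to its left, z up, the work surface at z = 0. Lengths are in m, angles in rad, forces in N, time in s.
With the tool pointing down it reaches from about 0.425 to 0.95 m from the base axis. Payload 16.7 kg.
Tool frame: the origin (TCP) lies at the very end of the fingers, on their centre line; the grasp point (between the pads) lies 19 mm behind it; z points along the fingers, y is the line along which they close (so a half turn about z gives the same grasp; the last joint's range is limited). The gripper opens to 94 mm and grips with 3 to 60 N. Pads are 16 mm wide; open, the fingers measure 119 mm over their backs; the gripper's body (75 mm by 177 mm) begins 78 mm behind the grasp point.
Start: joints at [1.081, 0.426, 0.074, 1.606, -0.034, 1.111, -0.067], TCP at [0.225, -0.636, 0.205] pointing down, gripper open.
Joint ranges: [-2.85, 2.85], [-0.5, 2.14], [-1.23, 1.37], [0.21, 2.46], [-1.02, 4.16], [0.16, 2.05], [-2.73, 2.73]. Speed limits (rad/s): [1.89, 1.89, 2.39, 2.39, 3.01, 3.01, 3.01].

### API

Orientations are given as a unit quaternion [x, y, z, w].
In Python, from cell import ctrl gives the robot as it stands. The module is installed in compiled form; this text tells all that it offers.
- The arm moves only by the tool apply_moves, never from a script. Its argument "rows" is a list of rows, each a list of 3 entries, a list of its own where there are three numbers: the finger opening in mm, from 0 to 94, then the shift along the world's x, y, z in units of 30 mm (1.0 is 30 mm), then the turn about the world's z in units of 8 degrees (1.0 is 8 degrees). In form: [[grip, [tx, ty, tz], turn], ...]. A call has exactly 5 rows; each row is the pose to reach, as a shift and turn from the pose commanded when the call began; what a row does not reach only later rows make up. A row lasts 1/8 s, in which the tool goes at most 62.5 mm and 10.7 degrees, less where a joint would pass 70% of its speed; a pose out of reach is approached as far as the arm can. A call with a gripper value outside its range is refused whole. The fingers move at their own pace and stop on an object; the grip force is fixed at half the most. Time passes only in rows, so rows that repeat a pose let the fingers close, or fill a call up. It gives the time, the measured TCP pose, the force, the opening and the grip force at its end, in the units of the state.
- ctrl.read_state(): the state, without advancing time (a new reading comes with each control period).
- ctrl.camera(name): name is "scene" or "top" or "wrist"; returns a dict with "frame" (384x512x3 uint8, blue, green, red), "camera_matrix" (3x3 intrinsics, pixels), "xyz" and "orientation" of the camera in the world; the wrist camera has in their place "tool_from_camera" (4x4, takes a point from camera to tool coordinates, whose origin is the TCP and whose axes are the flange's). Camera axes: x right, y down, z forward; pixel columns grow to the right and rows downward; lengths in m; the calibration is good to about 2 mm. The wrist camera is an equidistant fisheye: a pixel r from the principal point sees the ray r / f radians off the axis. A picture is of the moment at which its call begins: read the wrist's pose just before it. There is no depth.
- ctrl.finish_job(): hands the job in; it is judged then, once.
Trained networks look in a picture, given as the dict that the camera call returned (one of the last four; its "shot" number tells which), for a name from the list of things; names that differ only in an ending like _2 or _b are one class to them, and where a whole thing is asked for, a point or a joint stands for the part that bears it (a point fixed in the world has none). Each returns a list of dicts, best first, with "confidence" (0 to 1); they miss things now and then, are a little off and sometimes report something else, mostly with a low value. They report only what shows in the picture. A call takes as long as a camera call. They do not tell look-alikes from the thing itself.
- ctrl.look_for(picture, query): "centre" ([row, column] as shares, 0 to 1, of the picture: columns of its width, rows of its height, amid what is visible of it).
- ctrl.cut_out(picture, query): "region" (384x512 bool, what is visible of it) and "centre" ([row, column] as shares, 0 to 1, of the picture: columns of its width, rows of its height, amid what is visible of it).
The state is a dict: "time_s": time; "q": joint angles; "qvel": joint speeds; "tau": joint torques, N m; "position": TCP position; "tool_rot": TCP orientation; "force": force on the tool from outside, world axes, zero at the start; "ft_torque": the same for the moment, N m; "width": finger opening in m; "grip_force": force on a finger pad.
Only numpy, scipy, OpenCV 4.12 (cv2) and the standard library are available. Lean on these libraries where they do the work, as an engineer would, in place of code of your own. Each camera call takes 0.05 s, during which the arm holds its last target. There are 200 camera calls.

## Working session

There is one attempt and no reset: what is moved stays moved. The work goes in short steps, Python scripts to look and compute and a tool call to move; the robot and the scene stay as the last step left them, time stands still between calls to the robot, and variables do not carry over. Pictures are saved under pics/ and viewed, at most 10 in all, crops included, and the job is handed in when it is done.

Besides the shell and the picture viewer there is one more tool, called after "Call:" as name([rows], argument=value, ...), one row to a line, values as JSON. apply_moves: Moves the arm, as the interface text tells. Its arguments: {"type":"object","properties":{"rows":{"type":"array"}},"required":["rows"]}

```bash
mkdir -p pics
cat > h.py <<'E'
import numpy as np, cv2
from scipy.spatial.transform import Rotation as R
from cell import ctrl
def ray(p,uv):
    K=np.array(p["camera_matrix"]); d=np.linalg.inv(K)@np.array([uv[0],uv[1],1.0])
    o=np.array(p["orientation"]); M=o if o.shape==(3,3) else R.from_quat(o).as_matrix()
    return np.array(p["xyz"]),M@d
def at(p,uv,z):
    c,d=ray(p,uv); return c+d*(z-c[2])/d[2]
def proj(p,X):
    o=np.array(p["orientation"]); M=o if o.shape==(3,3) else R.from_quat(o).as_matrix()
    x=np.array(p["camera_matrix"])@(M.T@(np.array(X,float)-np.array(p["xyz"]))); return x[:2]/x[2]
E
python3 - <<'E'
from h import *
for n in("top","scene"):
    p=ctrl.camera(n); cv2.imwrite(f"pics/{n}0.png",p["frame"]); print(n,np.round(p["xyz"],3),np.round(p["orientation"],3),p["camera_matrix"])
    for q in("nest","spacer","cover","shield","rod","detector"):
        for r in ctrl.cut_out(p,q)[:4]:
            uv=np.array(r["centre"])[::-1]*[512,384]
            rect=cv2.minAreaRect(np.argwhere(r["region"])[:,::-1].astype(np.float32))
            print(q,round(r["confidence"],2),uv.round(1),np.round(at(p,uv,.01),3),np.round(rect[1],1),round(rect[2],1))
s=ctrl.read_state();print(s["position"],s["tool_rot"],s["time_s"],s["width"])
E
```

```text
top [0.443 0.034 1.662] [ 0.709 -0.705  0.023 -0.02 ] [[498.35618843   0.         261.19561159]
 [  0.         498.35618843 191.50857257]
 [  0.           0.           1.        ]]
nest 0.59 [272.2 193.5] [ 0.537 -0.009  0.01 ] [36.8 27.3] 82.9
spacer 0.45 [269.1 199.5] [0.517 0.001 0.01 ] [36. 27.] 84.3
cover 0.83 [313.9 256.9] [ 0.328 -0.147  0.01 ] [12.7 19.1] 45.0
cover 0.51 [324.9 220.1] [ 0.449 -0.184  0.01 ] [20.5 13.4] 82.9
shield 0.87 [184.8 215.9] [0.461 0.28  0.01 ] [22.4 23.9] 86.2
rod 0.64 [188.8 216.7] [0.458 0.267 0.01 ] [21.8 22.9] 83.7
rod 0.41 [178.  214.9] [0.464 0.303 0.01 ] [4. 6.] 90.0
rod 0.27 [140.  201.5] [0.507 0.429 0.01 ] [20. 18.] 90.0
detector 0.64 [273.7 192.3] [ 0.541 -0.014  0.01 ] [22.1 13.6] 82.9
scene [1.397 0.529 0.756] [ 0.45   0.757 -0.41  -0.237] [[441.24538763   0.         249.87195778]
 [  0.         441.24538763 198.14536953]
 [  0.           0.           1.        ]]
nest 0.67 [232.1 220.7] [ 0.54  -0.012  0.01 ] [38.7 43.5] 17.5
spacer 0.52 [146.2 209.7] [ 0.613 -0.265  0.01 ] [14.1 24.7] 45.0
spacer 0.29 [340.5 231.5] [0.443 0.276 0.01 ] [30.  33.5] 12.5
cover 0.74 [195.7 193.5] [ 0.471 -0.186  0.01 ] [11.3 21.2] 45.0
cover 0.69 [226.4 179.8] [ 0.355 -0.144  0.01 ] [ 9.4 21.7] 77.0
shield 0.89 [338.9 234.1] [0.456 0.276 0.01 ] [29.3 33.7] 14.0
rod 0.64 [341.6 214.5] [0.365 0.252 0.01 ] [17.  8.] 90.0
detector 0.69 [234.4 210.2] [ 0.492 -0.033  0.01 ] [18.2 13.6] 36.9
detector 0.5 [166.  168.6] [ 0.389 -0.366  0.01 ] [17.6 36.9] 11.7
[ 0.22494157 -0.63635562  0.20547081] [ 9.85606011e-01  1.69058541e-01  1.34326323e-05 -3.36348196e-05] 0.7 0.09378211273707598
```

Run:
```python
import cv2,numpy as np
t=cv2.imread("pics/top0.png");s=cv2.imread("pics/scene0.png")
a=cv2.resize(t[130:330,110:420],None,fx=2.5,fy=2.5,interpolation=cv2.INTER_CUBIC);cv2.imwrite("pics/top0c.png",a)
a=cv2.resize(s[130:290,100:400],None,fx=2.6,fy=2.6,interpolation=cv2.INTER_CUBIC);cv2.imwrite("pics/sc0c.png",a)
```

```text
(no output)
```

View pics/top0c.png

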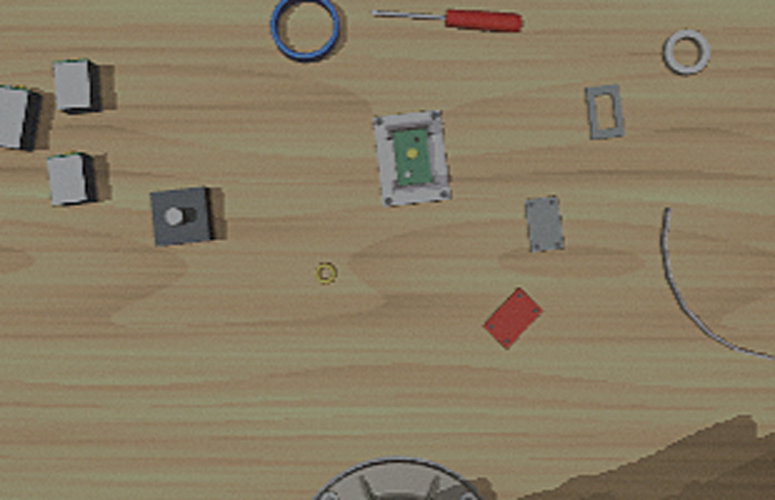

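View pics/sc0c.png

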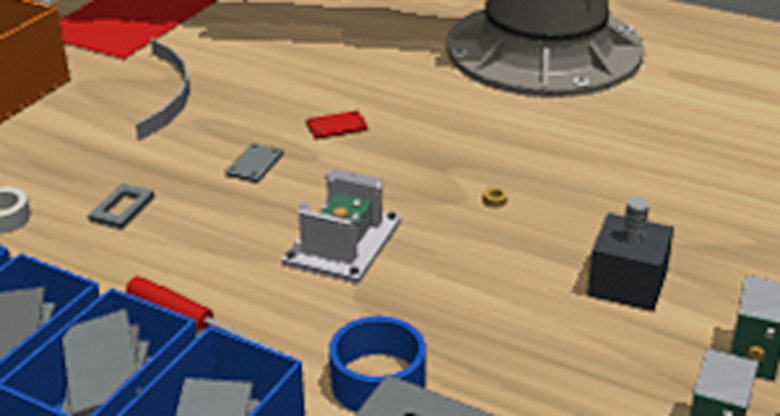

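The top crop (scale 2.5, offset 110,130) gives these full-picture pixels:
- **Frame:** about (352,174), with a window.
- **Solid grey cover:** about (328,219), with dark screws.
- **Red look-alike plate:** about (315,257). Not wanted.
- **Detector in the nest:** (275,193). The white boxes at left, about (140,163), are finished units, and the grey plates in the blue bins are also look-alikes.
- **Shield and knob:** about (182,216).

I choose the frame at (352,174) and the cover at (328,219).

Run:
```python
from h import *
p=ctrl.camera("top"); f=p["frame"]
hsv=cv2.cvtColor(f,cv2.COLOR_BGR2HSV)
for n,(u,v),z in(("frame",(352,174),.01),("cover",(328,219),.008),("shield",(182,216),.06)):
    m=np.zeros(f.shape[:2],np.uint8); r=20; sl=np.s_[v-r:v+r,u-r:u+r]
    m[sl]=(hsv[sl][...,1]<60)*255
    k,l,st,c=cv2.connectedComponentsWithStats(m); i=1+np.argmax(st[1:,4])
    pts=np.argwhere(l==i)[:,::-1].astype(np.float32); rc=cv2.minAreaRect(pts)
    W=np.array([at(p,q,z)[:2] for q in cv2.boxPoints(rc)])
    e=[W[1]-W[0],W[2]-W[1]]; e=max(e,key=np.linalg.norm)
    print(n,np.round(rc[0],1),W.mean(0).round(4),np.round([np.linalg.norm(W[1]-W[0]),np.linalg.norm(W[2]-W[1])],3),np.degrees(np.arctan2(e[1],e[0])).round(1))
print(at(p,(179.6,216),.104),at(p,(274.8,192.8),.04))
p=ctrl.camera("wrist");print(p["tool_from_camera"],p["camera_matrix"])
cv2.imwrite("pics/w0.png",p["frame"])
```

```text
frame [352.2 174.2] [ 0.6026 -0.2749] [0.051 0.071] -173.2
cover [327.1 219.2] [ 0.4526 -0.1912] [0.045 0.07 ] -172.5
shield [178.5 216.5] [0.4582 0.293 ] [0.099 0.071] -83.7
[0.45919094 0.28237114 0.104     ] [ 0.53726773 -0.01642789  0.04      ]
[[-6.50778720e-05 -9.61920936e-01 -2.73327842e-01  8.00256288e-02]
 [ 9.99999992e-01 -9.13805999e-05  8.35006068e-05  1.97396353e-03]
 [-1.05297844e-04 -2.73327835e-01  9.61920934e-01 -1.78580027e-01]
 [ 0.00000000e+00  0.00000000e+00  0.00000000e+00  1.00000000e+00]] [[297.31863964   0.         253.20605277]
 [  0.         297.31863964 195.02100445]
 [  0.           0.           1.        ]]
```

Call:
apply_moves([
  [94,[1.2,1.2,0],0],
  [94,[2.5,2.4,0],-0.4],
  [94,[3.9,3.7,0],-0.8],
  [94,[5.2,5.0,0],-1.2],
  [94,[6.5,6.2,0],-1.56],
])

```text
time_s: 1.42
position: [0.4212, -0.4489, 0.2057]
tool_rot: [0.998, 0.06, 0.0, 0.0]
force: [1.4, -0.3, -0.2]
width: 0.094
grip_force: 0.0
```

Call:
apply_moves([
  [94,[1.4,1.4,-0.3],0],
  [94,[2.8,2.7,-0.8],0],
  [94,[4.2,4.1,-1.2],0],
  [94,[5.5,5.3,-1.6],0],
  [94,[6.1,5.85,-1.8],0],
])

```text
time_s: 2.05
position: [0.6049, -0.2717, 0.1507]
tool_rot: [0.998, 0.063, -0.0, -0.001]
force: [-0.8, -0.7, -0.2]
width: 0.0943
grip_force: 0.0
```

```bash
cat >> h.py <<'E'
def wrist():
    s=ctrl.read_state(); p=ctrl.camera("wrist")
    T=np.eye(4); T[:3,:3]=R.from_quat(s["tool_rot"]).as_matrix(); T[:3,3]=s["position"]
    p["T"]=T@np.array(p["tool_from_camera"]); p["s"]=s; return p
def wray(p,uv):
    K=np.array(p["camera_matrix"]); d=(np.array(uv,float)-K[:2,2])/K[0,0]; r=np.hypot(*d)
    return p["T"][:3,:3]@np.r_[d/max(r,1e-9)*np.sin(r),np.cos(r)]
def wat(p,uv,z):
    d=wray(p,uv); c=p["T"][:3,3]; return c+d*(z-c[2])/d[2]
def wproj(p,X):
    x=np.linalg.inv(p["T"])@np.r_[X,1]; t=np.arctan2(np.hypot(x[0],x[1]),x[2]); K=np.array(p["camera_matrix"])
    return K[:2,2]+K[0,0]*t*x[:2]/np.hypot(x[0],x[1])
def box(p,q,z):
    """network region -> plane z in world -> min area rect"""
    for r in ctrl.cut_out(p,q)[:3]:
        c,_=cv2.findContours(r["region"].astype(np.uint8),cv2.RETR_EXTERNAL,cv2.CHAIN_APPROX_NONE)
        c=max(c,key=cv2.contourArea)[:,0]
        W=np.array([wat(p,u,z)[:2] for u in c],np.float32)*1000
        rc=cv2.minAreaRect(W); b=cv2.boxPoints(rc); e=max([b[1]-b[0],b[2]-b[1]],key=np.linalg.norm)
        print(q,round(r["confidence"],2),(np.array(r["centre"])[::-1]*[512,384]).round(),"mm",np.round(rc[0],1),np.round(rc[1],1),"yaw",np.degrees(np.arctan2(e[1],e[0])).round(1))
def st():
    s=ctrl.read_state(); M=R.from_quat(s["tool_rot"]).as_matrix()
    print("t",round(s["time_s"],2),"pos",np.round(np.array(s["position"])*1000,1),"yaw",np.degrees(np.arctan2(M[1,0],M[0,0])).round(2),"F",np.round(s["force"],1),"w",round(s["width"]*1000,1),"g",round(s["grip_force"],1))
E
python3 - <<'E'
from h import *
st();p=wrist();cv2.imwrite("pics/w1.png",p["frame"]);box(p,"spacer",.01);box(p,"cover",.008)
E
```

```text
t 2.05 pos [ 604.9 -271.7  150.7] yaw 7.18 F [-0.8 -0.7 -0.2] w 94.3 g 0.0
cover 0.69 [180. 286.] mm [ 463.6 -192.5] [56.3 48.8] yaw 8.4
cover 0.64 [156. 346.] mm [ 330.9 -153. ] [48.6 76.9] yaw -39.9
```

View pics/w1.png

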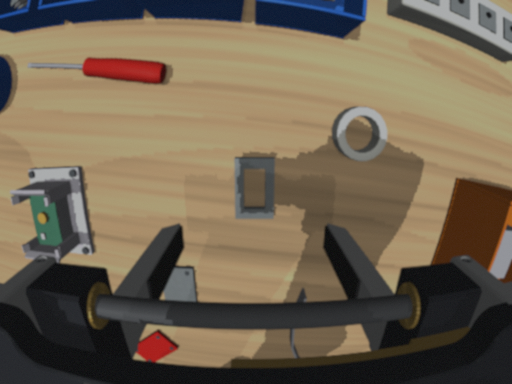

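The picture shows the frame with its window clear at (255,187) between the fingers, the nest at (55,215), part of the cover at (180,285), and the red plate at (156,346). The choice is confirmed.

```bash
cat >> h.py <<'E'
def seg(p,u,v,r,z,smax=70,vmin=60):
    hsv=cv2.GaussianBlur(cv2.cvtColor(p["frame"],cv2.COLOR_BGR2HSV),(3,3),0); m=np.zeros(hsv.shape[:2],np.uint8)
    sl=np.s_[max(0,v-r):v+r,max(0,u-r):u+r]; m[sl]=((hsv[sl][...,1]<smax)&(hsv[sl][...,2]>vmin))
    c,_=cv2.findContours(m,cv2.RETR_EXTERNAL,cv2.CHAIN_APPROX_NONE); c=max(c,key=cv2.contourArea)[:,0]
    W=np.array([wat(p,q,z)[:2] for q in c],np.float32)*1000; rc=cv2.minAreaRect(W); b=cv2.boxPoints(rc)
    e=max([b[1]-b[0],b[2]-b[1]],key=np.linalg.norm)
    print("seg px",c.min(0),c.max(0),"mm",np.round(rc[0],1),np.round(rc[1],1),"yaw",np.degrees(np.arctan2(e[1],e[0])).round(1))
E
python3 - <<'E'
from h import *
p=wrist()
for s in(55,70,90):seg(p,255,187,40,.01,s)
for q in((33,175),(73,174),(86,250)): print(wat(p,q,.01).round(4))
E
```

```text
seg px [232 155] [272 216] mm [ 602.8 -274.6] [70.1 44.3] yaw 7.0
seg px [231 155] [272 217] mm [ 602.2 -274.7] [71.4 45.4] yaw 7.2
seg px [215 152] [274 218] mm [ 601.9 -267.1] [75.8 64.5] yaw 8.0
[0.5843 0.0212 0.01  ]
[ 0.5924 -0.0502  0.01  ]
[ 0.4886 -0.0628  0.01  ]
```

Call:
apply_moves([
  [94,[0,0,-1.5],0],
  [94,[0,0,-3],0],
  [94,[0,0,-4],0],
  [94,[0,0,-4.6],0],
  [94,[0,0,-4.93],0],
])

```text
time_s: 2.88
position: [0.6025, -0.276, 0.0034]
tool_rot: [0.998, 0.06, 0.0, 0.0]
force: [-0.0, -0.1, 0.9]
width: 0.0943
grip_force: 0.0
```

Run:
```python
from h import *
p=wrist();st();cv2.imwrite("pics/w2.png",p["frame"])
```

```text
t 2.92 pos [ 602.3 -275.6    2.6] yaw 6.93 F [-0.1  0.3 -0.8] w 94.1 g 0.0
```

View pics/w2.png

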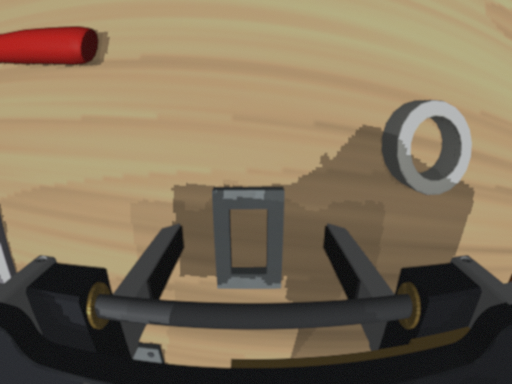

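The frame lies between the fingers at (249,238), so I close.

Call:
apply_moves([
  [30,[0,0,0],0],
  [30,[0,0,0],0],
  [30,[0,0,0],0],
  [30,[0,0,0],0],
  [30,[0,0,0],0],
])

```text
time_s: 3.55
position: [0.603, -0.2748, 0.0037]
tool_rot: [0.998, 0.061, 0.0, -0.0]
force: [-0.1, 0.9, 0.4]
width: 0.0477
grip_force: 0.4
```

Run:
```python
from h import *
p=wrist();st();cv2.imwrite("pics/w3.png",p["frame"])
for s in(55,70):seg(p,249,238,60,.01,s,45)
```

```text
t 3.6 pos [ 603.  -274.7    3.7] yaw 6.99 F [ 0.3 -2.2  1.5] w 43.9 g 28.4
seg px [189 188] [286 297] mm [ 597.7 -264.6] [79.8 66. ] yaw 7.0
seg px [189 187] [287 297] mm [ 598.  -264.7] [80.4 66.2] yaw 7.0
```

Call:
apply_moves([
  [30,[0,0,0.3],0],
  [30,[0,0,1.2],0],
  [30,[0,0,2.6],0],
  [30,[-0.3,0.6,4],0],
  [30,[-0.8,1.6,4.85],0],
])

```text
time_s: 4.22
position: [0.5793, -0.2274, 0.1516]
tool_rot: [0.998, 0.06, 0.001, 0.001]
force: [1.2, 0.8, -1.0]
width: 0.0435
grip_force: 30.0
```

Call:
apply_moves([
  [30,[-0.7,1.5,0],0],
  [30,[-1.5,3.3,0],0],
  [30,[-2.4,5,0],0],
  [30,[-3,6.5,0],0],
  [30,[-3.2,7.03,0],0],
])

```text
time_s: 4.85
position: [0.482, -0.0137, 0.1498]
tool_rot: [0.998, 0.062, 0.0, -0.0]
force: [0.3, 0.1, -1.6]
width: 0.0434
grip_force: 30.0
```

Call:
apply_moves([
  [30,[0,0,0],0],
  [30,[0,0,0],0],
  [30,[0,0,0],0],
  [30,[0,0,0],0],
  [30,[0,0,0],0],
])

```text
time_s: 5.48
position: [0.483, -0.0163, 0.149]
tool_rot: [0.998, 0.061, -0.0, -0.0]
force: [-0.8, -0.4, -1.5]
width: 0.0434
grip_force: 30.0
```

Run:
```python
from h import *
p=wrist();st();cv2.imwrite("pics/w4.png",p["frame"])
box(p,"nest",.06);box(p,"detector",.04);box(p,"spacer",p["s"]["position"][2]+.006)
```

```text
t 5.53 pos [483.  -16.2 149. ] yaw 6.96 F [-1.  -0.3 -2.2] w 43.6 g 30.0
nest 0.82 [234. 127.] mm [542.2 -15.4] [100.7  76. ] yaw 6.5
detector 0.62 [256. 139.] mm [538.2 -16.7] [70.3 45.5] yaw 7.8
spacer 0.71 [235. 234.] mm [483.4 -18. ] [72.5 45.3] yaw 6.9
spacer 0.6 [385. 225.] mm [ 503.6 -107.1] [39.9 25.6] yaw 6.1
```

View pics/w4.png

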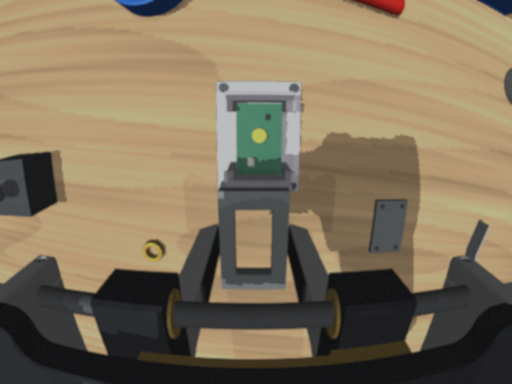

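Nest seen straight ahead: base corners at (218,83) and (300,83), connector at (259,135). The frame is held square at (254,238). The solid cover with dark screws is at (389,226), so the cover choice is confirmed too.

```bash
cat > m.py <<'E'
from h import *
def loc(p,uv,z):
    M=R.from_quat(p["s"]["tool_rot"]).as_matrix(); a=np.arctan2(M[1,0],M[0,0])
    d=wat(p,uv,z)[:2]-np.array(p["s"]["position"][:2]); return 1000*np.array([[np.cos(a),np.sin(a)],[-np.sin(a),np.cos(a)]])@d
E
python3 - <<'E'
from m import *
p=wrist();st();h=cv2.cvtColor(p["frame"],cv2.COLOR_BGR2HSV).astype(int);g=cv2.cvtColor(p["frame"],cv2.COLOR_BGR2GRAY).astype(int)
print("row100 sat",list(zip(range(212,306),h[100,212:306,1]))[:10],h[100,292:308,1])
print("row130",h[130,212:224,1],h[130,294:308,1]); print("col258 rows76-90",h[76:90,258,1]); print("col 222 rows 180-200",h[180:200,221,1],"col297",h[182:200,297,1])
print("frame g row 200 cols",g[200,214:242],g[200,268:296]);print("col 254 rows",g[180:192,254],g[205:214,254],g[264:292,254])
m=(cv2.inRange(p["frame"],(0,120,120),(110,255,255))&0xff); m2=np.zeros_like(m); m2[120:150,245:275]=m[120:150,245:275]
hs=cv2.cvtColor(p["frame"],cv2.COLOR_BGR2HSV); y=(abs(h[...,0]-27)<8)&(h[...,1]>120);y[:120]=0;y[150:]=0;y[:,:245]=0;y[:,275:]=0
c=np.argwhere(y).mean(0)[::-1]; print("conn",c,y.sum(),loc(p,c,.046))
gm=(abs(h[...,0]-70)<20)&(h[...,1]>80); a=np.argwhere(gm[95:175,225:290])+[95,225]; print("green",a.min(0),a.max(0))
(r0,c0),(r1,c1)=a.min(0),a.max(0); print(loc(p,((c0+c1)/2,r0),.04),loc(p,(c0,130),.04),loc(p,(c1+1,130),.04))
E
```

```text
t 5.72 pos [482.9 -16.  149.1] yaw 6.99 F [-0.5  0.9 -1.4] w 43.6 g 30.0
row100 sat [(212, np.int64(91)), (213, np.int64(92)), (214, np.int64(91)), (215, np.int64(85)), (216, np.int64(50)), (217, np.int64(10)), (218, np.int64(3)), (219, np.int64(5)), (220, np.int64(5)), (221, np.int64(4))] [12 12 11 11 13 12 12 10 14 52 83 94 93 94 93 93]
row130 [89 90 88 85 59 21  1  3  4  4  3  4] [ 4  4  4  5  5  3 17 62 83 85 86 85 86 85]
col258 rows76-90 [87 85 88 84 63 22  1  5  4  4  3  5  4  4]
col 222 rows 180-200 [ 4  6  7 10 16 15 16 20 14 16 20 17 15 17 18 17 17 17 17 18] col297 [ 9 13  9  7  5  7  9  7 23 59 83 93 93 92 90 91 91 92]
frame g row 200 cols [151 151 146 128 102  86  85  86  85  86  86  84  85  86  85  86  86  86
  86  84  86  86  84  85  85  83  80  80] [76 77 76 75 75 76 76 76 77 78 77 78 77 80 85 84 87 85 86 87 87 91 94 97
 97 97 97 95]
col 254 rows [76 85 91 92 92 90 84 69 53 46 54 71] [ 75  76  76  77  92 119 142 151 152] [160 162 151 117  74  48  43  44  42  45  54  65  72  74  75  75  74  74
  75  82  97 112 116 117 117 126 133 137]
conn [259.25874126 135.13986014] 143 [59.16546945 -7.58367904]
green [104 237] [173 282]
[88.8829764  -7.87235799] [63.76182465 13.71928059] [ 63.90667988 -30.60627614]
```

Run:
```python
from m import *
p=wrist()
for n,u,z in(("base top",(258.5,80.5),.01),("base bot",(297,190.6),.01),("base L",(216.4,130),.01),("base R",(300.6,130),.01),
 ("f+35",(254,190.7),.1553),("f+23",(254,209.3),.1553),("f-23",(254,274.2),.1553),("f-35",(254,283.8),.1553)): print(n,loc(p,u,z).round(1))
```

```text
base top [115.   -7.4]
base bot [ -4.7 -50.7]
base L [62.3 37.4]
base R [ 62.5 -52.6]
f+35 [34.2 -2.3]
f+23 [22.4 -2.3]
f-23 [-23.6  -2.4]
f-35 [-31.4  -2.4]
```

Call:
apply_moves([
  [30,[0.6,0.02,0],0],
  [30,[1.4,0.05,0],0],
  [30,[1.86,0.06,-0.6],0],
  [30,[1.86,0.06,-1.5],0],
  [30,[1.86,0.06,-2.1],0],
])

```text
time_s: 6.4
position: [0.5392, -0.0141, 0.0847]
tool_rot: [0.998, 0.061, -0.0, -0.0]
force: [0.6, 0.3, -2.3]
width: 0.0432
grip_force: 30.0
```

Run:
```python
from m import *
[ctrl.camera("wrist") for _ in range(3)]
p=wrist();st();cv2.imwrite("pics/w5.png",cv2.resize(p["frame"][130:310,160:350],None,fx=3.2,fy=3.2,interpolation=cv2.INTER_CUBIC))
```

```text
t 6.6 pos [539.  -14.1  86.3] yaw 6.99 F [ 0.4 -0.  -2.1] w 43.3 g 30.0
```

View pics/w5.png

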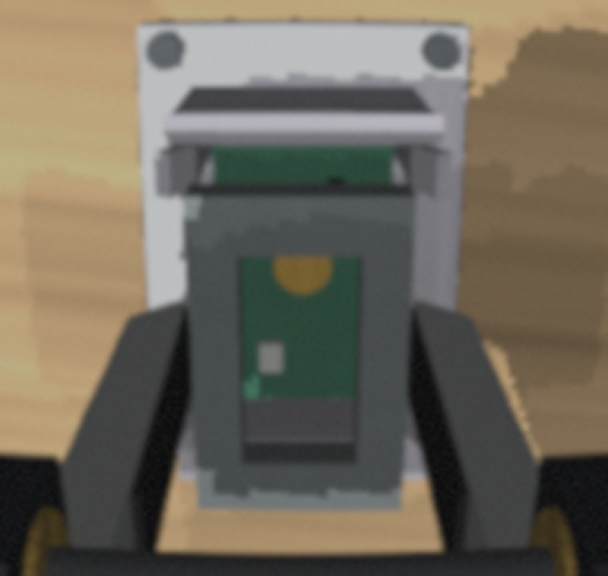

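Run:
```python
from m import *
p=wrist();st();z=p["s"]["position"][2]+.0063
k=lambda x,y:(160+x/3.2-.35,130+y/3.2-.35)
for n,u,zz in(("base top L",k(138,24),.01),("base top R",k(468,24),.01),("wall inL",k(166,136),.066),("wall inR",k(446,136),.066),("conn",k(303,262),.046),("f+35L",k(188,194),z),("f+35R",k(410,194),z),("f+23L",k(240,256),z),("f+23R",k(362,256),z),("f-23",k(300,461),z),("f-35",k(300,492),z)): print(n,loc(p,u,zz).round(1))
```

```text
t 6.65 pos [539.3 -14.1  86.7] yaw 6.99 F [ 0.5 -0.  -1.6] w 43.6 g 30.0
base top L [59.9 41.6]
base top R [ 60.  -47.4]
wall inL [40.3 26.7]
wall inR [ 40.3 -33.3]
conn [ 4.9 -2.7]
f+35L [34.5 19.1]
f+35R [ 34.5 -22.7]
f+23L [22.2  9.5]
f+23R [ 22.2 -13.8]
f-23 [-23.2  -2. ]
f-35 [-31.  -2.]
```

Call:
apply_moves([
  [30,[0.02,-0.035,0],0],
  [30,[0.02,-0.035,-0.35],0],
  [30,[0.02,-0.035,-0.75],0],
  [30,[0.02,-0.035,-1.1],0],
  [30,[0.02,-0.035,-1.32],0],
])

```text
time_s: 7.28
position: [0.5389, -0.0152, 0.0454]
tool_rot: [0.998, 0.061, -0.001, -0.0]
force: [-0.3, 0.5, -2.5]
width: 0.0437
grip_force: 30.0
```

Call:
apply_moves([
  [30,[0,0,-0.03],0],
  [30,[0,0,-0.06],0],
  [30,[0,0,-0.08],0],
  [30,[0,0,-0.09],0],
  [30,[0,0,-0.1],0],
])

```text
time_s: 7.9
position: [0.5395, -0.0152, 0.0436]
tool_rot: [0.998, 0.061, 0.0, -0.0]
force: [0.6, 0.3, 1.9]
width: 0.0433
grip_force: 30.0
```

Contact at the expected height (TCP 43.6 mm). I release and go up.

Call:
apply_moves([
  [60,[0,0,0],0],
  [60,[0,0,0],0],
  [60,[0,0,0],0],
  [70,[0,0,0],0],
  [70,[0,0,0.2],0],
])

```text
time_s: 8.52
position: [0.539, -0.0152, 0.0494]
tool_rot: [0.998, 0.061, -0.0, -0.0]
force: [-0.6, 0.8, 0.2]
width: 0.0696
grip_force: 0.0
```

Call:
apply_moves([
  [80,[0,0,0.8],0],
  [94,[0,0,2],0],
  [94,[-1,-2,3.2],0],
  [94,[-1.9,-3.9,3.5],0],
  [94,[-2.9,-5.9,3.5],0],
])

```text
time_s: 9.15
position: [0.4603, -0.1773, 0.1554]
tool_rot: [0.998, 0.061, 0.001, 0.0]
force: [1.2, -0.8, 0.2]
width: 0.0941
grip_force: 0.0
```

Run:
```python
from m import *
[ctrl.camera("wrist") for _ in range(2)]
p=wrist();st();cv2.imwrite("pics/w6.png",p["frame"])
box(p,"cover",.008);box(p,"spacer",.05);box(p,"nest",.06)
```

```text
t 9.3 pos [ 459.2 -178.5  154.6] yaw 6.68 F [0.2 0.6 0.2] w 93.9 g 0.0
cover 0.91 [217. 276.] mm [ 329.8 -151.6] [47.3 73.1] yaw -42.4
cover 0.77 [259. 188.] mm [ 453.1 -192.8] [68.4 44.9] yaw 6.8
spacer 0.72 [ 97. 105.] mm [538.4 -19.8] [71.3 49.8] yaw 6.8
nest 0.82 [136. 103.] mm [537.7 -32. ] [101.7 100.6] yaw 6.5
```

View pics/w6.png

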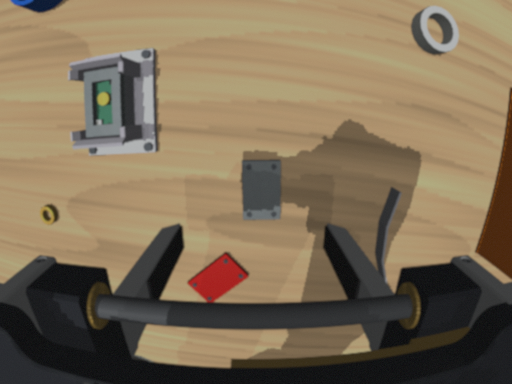

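The frame lies flat in the nest at (103,103) with the connector showing in its window. The cover is at (262,189) and the red plate at (218,277).

Call:
apply_moves([
  [94,[0,0.08,0],0],
  [94,[0,0.08,-0.5],0],
  [94,[0,0.08,-1],0],
  [94,[0,0.08,-1],0],
  [94,[0,0.08,-1],0],
])

```text
time_s: 10.07
position: [0.4605, -0.1732, 0.1237]
tool_rot: [0.998, 0.061, -0.0, -0.0]
force: [1.2, -0.2, -0.3]
width: 0.0943
grip_force: 0.0
```

Run:
```python
from m import *
[ctrl.camera("wrist") for _ in range(2)]
p=wrist();st();cv2.imwrite("pics/w7.png",p["frame"])
for i in range(2):
    box(p,"cover",.008)
    p=wrist()
g=cv2.cvtColor(p["frame"],cv2.COLOR_BGR2HSV)[...,1].astype(int)
print(wproj(p,(.4528,-.1925,.008)))
```

```text
t 10.22 pos [ 460.8 -173.4  124.1] yaw 6.98 F [-0.2 -0.4  0. ] w 94.3 g 0.0
cover 0.92 [269. 200.] mm [ 453.  -193.5] [68.9 42.9] yaw 6.7
cover 0.66 [222. 288.] mm [ 330.8 -152.2] [45.9 70. ] yaw -43.2
cover 0.81 [266. 200.] mm [ 453.2 -193.6] [70.  44.3] yaw 7.7
cover 0.58 [223. 290.] mm [ 330.7 -151.6] [45.3 71.3] yaw -43.2
[268.74361409 201.45608833]
```

Call:
apply_moves([
  [94,[-0.26,-0.58,-0.5],0],
  [94,[-0.26,-0.58,-1.8],0],
  [94,[-0.26,-0.58,-3],0],
  [94,[-0.26,-0.58,-3.7],0],
  [94,[-0.26,-0.58,-4.01],0],
])

```text
time_s: 11.05
position: [0.4523, -0.1905, 0.0026]
tool_rot: [0.998, 0.061, -0.001, -0.0]
force: [0.2, -0.3, 0.3]
width: 0.094
grip_force: 0.0
```

Call:
apply_moves([
  [70,[0,0,0],0],
  [30,[0,0,0],0],
  [30,[0,0,0],0],
  [30,[0,0,0],0],
  [30,[0,0,0],0],
])

```text
time_s: 11.68
position: [0.4529, -0.1907, 0.0037]
tool_rot: [0.998, 0.061, 0.0, 0.0]
force: [-0.3, 0.2, 0.3]
width: 0.0472
grip_force: 0.0
```

Call:
apply_moves([
  [30,[0,0,0],0],
  [30,[0,0,0.3],0],
  [30,[0,0,1.2],0],
  [30,[0,0,2.6],0],
  [30,[0,0,4],0],
])

```text
time_s: 12.3
position: [0.4524, -0.1905, 0.1251]
tool_rot: [0.998, 0.061, -0.0, -0.0]
force: [0.7, -0.3, -2.3]
width: 0.0428
grip_force: 30.0
```

Call:
apply_moves([
  [30,[0.4,0.8,0],0],
  [30,[1,2,0],0],
  [30,[1.6,3.2,0],0],
  [30,[2.1,4.3,0],0],
  [30,[2.6,5.3,0],0],
])

```text
time_s: 12.92
position: [0.531, -0.0304, 0.124]
tool_rot: [0.998, 0.061, 0.0, -0.0]
force: [0.5, 0.2, -1.3]
width: 0.0434
grip_force: 30.0
```

Call:
apply_moves([
  [30,[0.29,0.55,0],0],
  [30,[0.29,0.55,-0.4],0],
  [30,[0.29,0.55,-0.8],0],
  [30,[0.29,0.55,-1],0],
  [30,[0.29,0.55,-1],0],
])

```text
time_s: 13.55
position: [0.5389, -0.0159, 0.0929]
tool_rot: [0.998, 0.06, -0.001, 0.0]
force: [0.7, -0.7, -2.1]
width: 0.043
grip_force: 30.0
```

Run:
```python
from m import *
[ctrl.camera("wrist") for _ in range(2)]
p=wrist();st();cv2.imwrite("pics/w8.png",cv2.resize(p["frame"][130:310,160:350],None,fx=3.2,fy=3.2,interpolation=cv2.INTER_CUBIC))
```

```text
t 13.7 pos [539.6 -15.4  93.8] yaw 6.96 F [-0.2  0.  -1.7] w 43.2 g 30.0
```

View pics/w8.png

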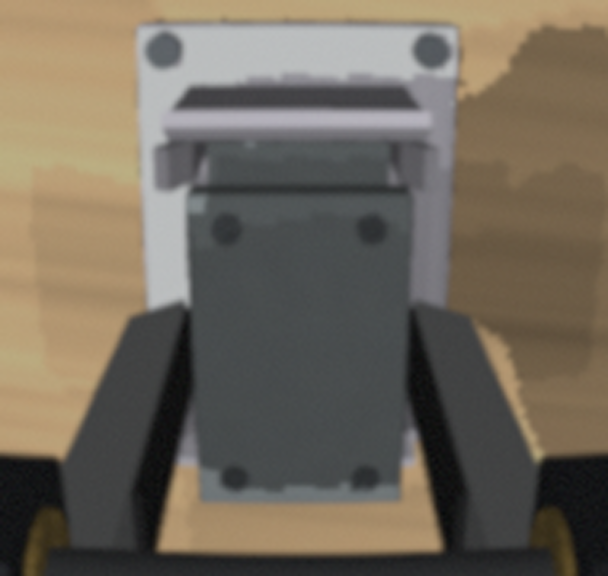

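Cover held square at crop (300,340), above the nest (base edges 136 to 458). Working out the offsets next.

Run:
```python
from m import *
p=wrist();st();z=p["s"]["position"][2]-.0036+.008
k=lambda x,y:(160+x/3.2-.35,130+y/3.2-.35)
for n,u,zz in(("base top L",k(136,24),.01),("base top R",k(459,24),.01),("wall inL",k(166,134),.066),("wall inR",k(433,134),.066),("c+35L",k(190,193),z),("c+35R",k(411,193),z),("screwFL",k(227,229),z),("FR",k(372,229),z),("BL",k(235,478),z),("BR",k(365,478),z),("c-35",k(300,490),z)): print(n,loc(p,u,zz).round(1))
```

```text
t 13.75 pos [539.7 -15.4  93.8] yaw 6.97 F [-0.2  0.2 -2.6] w 43.8 g 30.0
base top L [59.4 43.5]
base top R [ 59.3 -46.2]
wall inL [39.2 27.8]
wall inR [ 39.2 -31.6]
c+35L [34.2 19. ]
c+35R [ 34.1 -23.1]
screwFL [27. 12.]
FR [ 27.  -15.8]
BL [-28.7  11.9]
BR [-28.7 -15.9]
c-35 [-31.7  -2. ]
```

Call:
apply_moves([
  [30,[0.005,0.013,0],0],
  [30,[0.005,0.013,-0.35],0],
  [30,[0.005,0.013,-0.75],0],
  [30,[0.005,0.013,-1.1],0],
  [30,[0.005,0.013,-1.26],0],
])

```text
time_s: 14.38
position: [0.5391, -0.0148, 0.0546]
tool_rot: [0.998, 0.061, -0.001, -0.0]
force: [-0.3, -0.9, -2.7]
width: 0.0432
grip_force: 30.0
```

Call:
apply_moves([
  [30,[0,0,-0.03],0],
  [30,[0,0,-0.05],0],
  [30,[0,0,-0.07],0],
  [30,[0,0,-0.08],0],
  [30,[0,0,-0.09],0],
])

```text
time_s: 15.0
position: [0.5399, -0.0148, 0.0536]
tool_rot: [0.998, 0.061, 0.0, 0.0]
force: [-4.1, -0.3, 12.1]
width: 0.0433
grip_force: 30.0
```

Call:
apply_moves([
  [30,[0,0,0.01],0],
  [60,[0,0,0.01],0],
  [60,[0,0,0.01],0],
  [60,[0,0,0.01],0],
  [70,[0,0,0.1],0],
])

```text
time_s: 15.62
position: [0.5395, -0.0148, 0.0559]
tool_rot: [0.998, 0.061, -0.0, -0.0]
force: [0.3, -0.3, -1.3]
width: 0.0666
grip_force: 0.0
```

Call:
apply_moves([
  [80,[0,0,0.8],0],
  [94,[0,0,2],0],
  [94,[-0.3,0.8,3.2],0],
  [94,[-0.7,2.1,4.2],0],
  [94,[-1.2,3.4,4.4],0],
])

```text
time_s: 16.25
position: [0.5042, 0.0884, 0.1903]
tool_rot: [0.998, 0.061, 0.002, -0.0]
force: [1.0, -0.4, -1.1]
width: 0.0939
grip_force: 0.0
```

Run:
```python
from m import *
[ctrl.camera("wrist") for _ in range(3)]
p=wrist();st();cv2.imwrite("pics/w9.png",p["frame"])
box(p,"cover",.058);box(p,"shield",.06);box(p,"rod",.104)
```

```text
t 16.45 pos [503.6  87.5 188.3] yaw 7.06 F [-0.2 -0.9 -0.7] w 93.8 g 0.0
cover 0.18 [493. 249.] mm [ 452.2 -295.2] [32.1 73.1] yaw -1.0
shield 0.86 [107. 197.] mm [466.4 268.7] [79.7 96. ] yaw -82.3
rod 0.72 [ 80. 214.] mm [467.1 269.5] [22.2 49.1] yaw -58.6
```

View pics/w9.png

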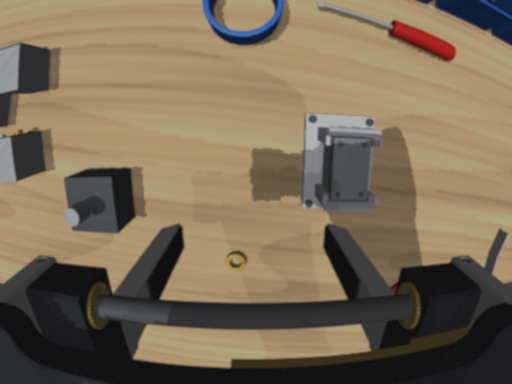

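The cover lies flat in the nest at (349,167), inside the walls. The knob top is at (72,216), on the shield at (100,200).

Call:
apply_moves([
  [94,[-0.2,0.8,0],0],
  [94,[-0.5,2.2,0],0],
  [94,[-0.9,3.7,0],0],
  [94,[-1.2,5.2,0],0],
  [94,[-1.45,6.3,0],0],
])

```text
time_s: 17.23
position: [0.4601, 0.2772, 0.1877]
tool_rot: [0.998, 0.061, -0.0, -0.0]
force: [0.6, -0.1, -0.1]
width: 0.0939
grip_force: 0.0
```

Run:
```python
from m import *
[ctrl.camera("wrist") for _ in range(3)]
p=wrist();st();cv2.imwrite("pics/w10.png",p["frame"])
box(p,"shield",.06);box(p,"rod",.104)
print(wproj(p,(.459,.285,.104)))
g=cv2.cvtColor(p["frame"],cv2.COLOR_BGR2GRAY)
for r in range(180,290,4): print(r,' '.join('%3d'%v for v in g[r,200:312:4]))
```

```text
t 17.43 pos [460.4 275.5 187.5] yaw 6.97 F [-0.2 -0.5 -0.1] w 93.8 g 0.0
shield 0.73 [250. 182.] mm [462.7 282.1] [77.  70.7] yaw 7.0
rod 0.98 [247. 197.] mm [463.6 282.6] [27.7 21.3] yaw 7.0
rod 0.23 [479. 159.] mm [538.4  31.5] [59.7 43. ] yaw 7.3
[242.32121937 201.10873573]
180 144 142 141 139  86  85  86  86  83  53  46  47  47  47  53  47  47  47  48  47  84  94  96  95  94  94  95  96
184 142 141 142 141  80  79  80  78  71  46  43  46  48  44  51  47  47  46  47  47  76  84  84  86  87  88  91  92
188 141 141 140 139  78  78  77  79  73  47  45  49  48  45  50  48  48  48  49  49  82  87  86  86  86  84  84  84
192 142 140 139 138  78  79  78  79  76  49  87  97  96  78  42  46  48  47  46  47  82  85  86  85  86  87  86  86
196 149 150 149 149  80  79  79  78  76  84  97  96  97  97  68  48  46  47  47  46  82  85 125 113 113  98  85  83
200 135 136 143 147  79  78  79  77  77  95  93  98  96  95  86  47  45  48  47  48  82  84 115 136 136 136 120 132
204 129 130 130 132  79  78  77  76  77  92  93  93  96  96  78  46  48  47  48  48 132 121 141 139 139 137 138 137
208 135 13
[... 1725 characters left out ...]
 140
268 156 156 157 158 158 158 158 158 157 156 157 157 155 156 154 146 144 144 144 143 143 141 140 141 140 140 139 138
272 156 157 157 155 154 154 154 153 156 157 157 158 158 159 157 155 149 147 147 147 145 145 143 142 142 142 141 140
276 149 151 153 154 155 154 155 157 156 157 149 149 150 149 153 154 150 144 145 144 146 147 148 149 149 148 148 147
280 149 147 147 146 146 148 149 150 150 152 153 154 154 154 155 153 153 148 142 138 136 135 133 134 133 133 131 131
284 156 156 155 154 154 153 152 152 151 150 152 151 150 151 149 149 152 151 146 141 142 143 143 143 143 144 144 144
288 159 158 157 158 157 156 156 156 156 156 155 156 155 156 155 156 155 154 156 149 144 145 145 145 142 143 143 142
```

```bash
cat > knob.py <<'E'
from m import *
p=wrist();st();g=cv2.cvtColor(p["frame"],cv2.COLOR_BGR2GRAY)
u,v=wproj(p,(.459,.283,.104)).astype(int)+[4,0]
m=np.zeros_like(g);m[v-25:v+22,u-22:u+22]=g[v-25:v+22,u-22:u+22]>82
k,l,s,c=cv2.connectedComponentsWithStats(m)
for i in range(1,k):
    if s[i,4]>150: print(s[i],c[i].round(1),"world",(1000*wat(p,c[i],.104)).round(1),"loc",loc(p,c[i],.104).round(1), "dia",loc(p,(s[i,0]-.5,c[i][1]),.104)[1]-loc(p,(s[i,0]+s[i,2]-.5,c[i][1]),.104)[1])
E
python3 knob.py
```

```text
t 17.57 pos [460.7 274.7 187.8] yaw 6.86 F [0.7 1.  0.4] w 93.7 g 0.0
[232 191  22  21 363] [242.7 201.3] world [459.7 282.4 104. ] loc [-0.1  7.8] dia 20.334356001755626
[223 219  44   4 176] [244.5 220.5] world [441.  278.6 104. ] loc [-19.1   6.3] dia 41.57554362741044
```

Call:
apply_moves([
  [94,[-0.04,0.33,0],0],
  [80,[-0.04,0.33,-0.6],0],
  [60,[-0.04,0.33,-1.2],0],
  [60,[-0.04,0.33,-1.6],0],
  [60,[-0.04,0.33,-1.6],0],
])

```text
time_s: 18.2
position: [0.4584, 0.2856, 0.1387]
tool_rot: [0.998, 0.061, -0.001, 0.0]
force: [-0.4, -0.6, -0.3]
width: 0.0602
grip_force: 0.0
```

```bash
python3 -c "
from h import *
[ctrl.camera('wrist') for _ in range(3)]"; python3 knob.py
```

```text
t 18.4 pos [459.2 286.3 140.5] yaw 6.98 F [-0.8  0.1  0.3] w 59.8 g 0.0
[243 207  27  25 533] [256.1 218.9] world [459.9 282.3 104. ] loc [ 0.2 -4.1] dia 20.82858478478432
[236 236  44   5 178] [257.3 238.5] world [443.6 279.3 104. ] loc [-16.3  -5.1] dia 34.8322580813982
```

Call:
apply_moves([
  [60,[0.01,-0.06,-0.2],0],
  [60,[0.01,-0.06,-0.9],0],
  [60,[0.01,-0.06,-1.6],0],
  [60,[0.01,-0.06,-2.1],0],
  [60,[0.01,-0.06,-2.33],0],
])

```text
time_s: 19.02
position: [0.459, 0.2841, 0.0694]
tool_rot: [0.998, 0.061, -0.0, 0.0]
force: [-0.0, -0.2, 0.9]
width: 0.0601
grip_force: 0.0
```

Run:
```python
from m import *
[ctrl.camera('wrist') for _ in range(2)]
p=wrist();st();f=p["frame"]
c,s=ctrl.camera("scene"),None
u=proj(c,(.459,.284,.085)).astype(int);print(u)
a=cv2.resize(f[160:300,170:340],None,fx=2.3,fy=2.3,interpolation=cv2.INTER_CUBIC)
b=cv2.resize(c["frame"][u[1]-50:u[1]+50,u[0]-60:u[0]+60],(386,322),interpolation=cv2.INTER_CUBIC)
cv2.imwrite("pics/scn1.png",b)
g=cv2.cvtColor(f,cv2.COLOR_BGR2GRAY)
for r in range(206,262,5): print(r,g[r,225:285:3])
```

```text
t 19.18 pos [459.3 284.4  70.2] yaw 6.99 F [0.6 0.9 0.1] w 59.9 g 0.0
[344 213]
206 [54 54 56 54 54 55 54 56 55 55 54 55 55 54 54 55 54 54 55 54]
211 [54 55 54 54 55 54 54 55 54 55 53 54 55 54 54 54 55 54 54 54]
216 [53 53 53 54 54 52 55 54 54 53 55 53 51 51 54 54 54 53 54 51]
221 [54 54 54 53 55 58 55 52 57 58 59 53 51 54 57 55 54 54 53 54]
226 [53 53 55 53 56 56 53 61 62 64 63 60 57 50 55 54 54 53 53 53]
231 [53 53 54 55 53 50 55 49 54 57 59 54 48 52 50 55 55 55 54 56]
236 [54 56 54 54 52 54 54 47 52 53 57 53 45 55 52 52 52 54 54 53]
241 [55 55 53 53 51 53 58 47 47 49 51 47 50 57 51 51 54 53 53 54]
246 [55 54 54 52 50 50 61 66 72 81 88 78 64 61 53 53 50 55 53 53]
251 [ 55  54  55  54  57  84 109 107 106 108 108 109 109 107  86  57  53  55
  55  54]
256 [ 53  55  53  53  94 108 108 109 108 107 104 108 108 108 108  99  58  54
  54  52]
261 [ 53  54  52  73 107 105 105 106 108 107 108 107 106 107 107 106  67  53
  51  53]
```

Call:
apply_moves([
  [40,[0,0,0],0],
  [15,[0,0,0],0],
  [15,[0,0,0],0],
  [15,[0,0,0],0],
  [15,[0,0,0],0],
])

```text
time_s: 19.85
position: [0.4593, 0.2843, 0.0702]
tool_rot: [0.998, 0.061, 0.0, -0.0]
force: [0.4, -0.5, 1.3]
width: 0.0214
grip_force: 30.0
```

Run:
```python
from h import *
for i in range(4): ctrl.camera("wrist"); st()
```

```text
t 19.9 pos [459.3 284.3  70.2] yaw 6.99 F [-0.2 -0.1  2.4] w 21.6 g 30.0
t 19.95 pos [459.2 284.3  70.2] yaw 6.98 F [-0.3 -0.4  1.2] w 21.6 g 30.0
t 20.0 pos [459.3 284.3  70.2] yaw 6.99 F [ 0.  -0.6  0.4] w 21.4 g 30.0
t 20.05 pos [459.3 284.3  70.1] yaw 6.98 F [-0.1 -0.3  2. ] w 21.6 g 30.0
```

Call:
apply_moves([
  [15,[0,0,0.05],0],
  [15,[0,0,0.15],0],
  [15,[0,0,0.3],0],
  [15,[0,0,0.45],0],
  [15,[0,0,0.55],0],
])

```text
time_s: 20.68
position: [0.4593, 0.2844, 0.0871]
tool_rot: [0.998, 0.061, 0.0, -0.0]
force: [-0.2, -0.0, -2.2]
width: 0.0216
grip_force: 30.0
```

Call:
apply_moves([
  [15,[0,0,0.15],0],
  [15,[0,0,0.3],0],
  [15,[0,0,0.42],0],
  [15,[0,0,0.48],0],
  [15,[0,0,0.48],0],
])

```text
time_s: 21.3
position: [0.4592, 0.2843, 0.1011]
tool_rot: [0.998, 0.061, 0.0, -0.0]
force: [0.1, -0.4, -1.1]
width: 0.0215
grip_force: 30.0
```

Run:
```python
from h import *
for i in range(3): ctrl.camera("wrist"); st()
c=ctrl.camera("scene"); f=c["frame"]
u=proj(c,(.459,.284,.085)).astype(int); v=proj(c,(.54,-.015,.058)).astype(int); print(u,v)
K=lambda u:cv2.resize(f[u[1]-40:u[1]+40,u[0]-40:u[0]+40],(390,390),interpolation=cv2.INTER_CUBIC)
cv2.imwrite("pics/end.png",np.hstack([K(u),K(v)]))
```

```text
t 21.35 pos [459.2 284.3 101. ] yaw 6.99 F [-0.4 -0.5 -0.8] w 21.0 g 30.0
t 21.4 pos [459.1 284.3 100.9] yaw 6.99 F [-0.6 -0.3 -1.4] w 21.5 g 30.0
t 21.45 pos [459.1 284.3 100.9] yaw 6.99 F [ 0.1  0.5 -1.8] w 21.7 g 30.0
[344 213] [230 206]
```

View pics/end.png

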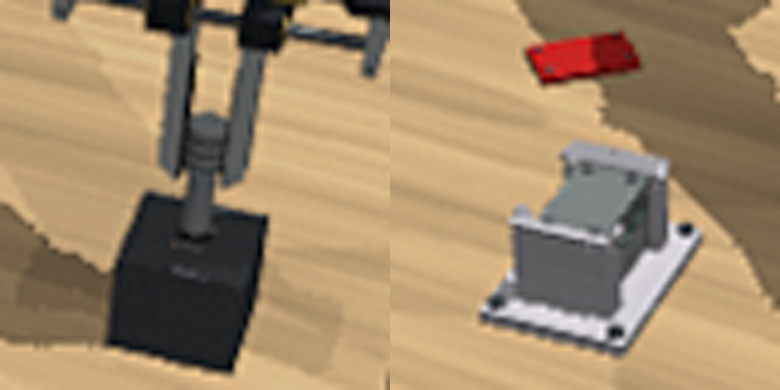

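The rod is gripped, with its dark band just above the shield's top face, at about (197,237) in the left half. The cover lies flat in the nest, at (590,200) in the right half. The rise is 30.7 mm and the side force is close to zero.

```bash
python3 -c "
from cell import ctrl
print(ctrl.finish_job())"
```

```text
the job is handed in; nothing more can be done
None
```

I laid the frame and then the cover flat in the nest, drew the source rod up about 31 mm, still gripped with its dark band showing, and handed the job in at about 21.5 s; no verdict came back.

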